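# S-hook into the wooden spatula's hanging hole

### The arm

A 6-joint arm with a two-finger parallel gripper is mounted at the origin on a cart in front of the work surface, level with it; the furniture and walls round the work are solid. World frame = base frame: x ahead of the robot, y to its left, z up, the work surface at z = 0. Lengths are in m, angles in rad, forces in N, time in s.
With the tool pointing down it reaches from about 0.225 to 0.725 m from the base axis. Payload 3.1 kg.
Tool frame: the origin (TCP) lies at the very end of the fingers, on their centre line; the grasp point (between the pads) lies 19 mm behind it; z points along the fingers, y is the line along which they close (so a half turn about z gives the same grasp; the last joint's range is limited). The gripper opens to 85 mm and grips with 20 to 120 N. Pads are 22 mm wide; open, the fingers measure 114 mm over their backs; the gripper's body (76 mm by 85 mm) begins 54 mm behind the grasp point. The pads swing forward as they close: fully open they stand 13 mm farther back than shut.
Start: joints at [-1.248, 0.048, 0.099, 1.622, 0, 1.443], TCP at [0.229, -0.473, 0.231] pointing down, gripper open.
Joint ranges: [-2.91, 2.91], [-0.99, 1.94], [-1.21, 1.42], [-2.12, 2.29], [-1.49, 1.47], [-3.14, 3.14]. Speed limits (rad/s): [2.79, 2.79, 3.14, 3.14, 3.14, 3.14].

### API

Orientations are given as a rotation vector (axis times angle).
In Python, from plant import bot gives the robot as it stands.
- The arm moves only by the tool step_arm, never from a script. Its argument "motion" is a list of rows, each a list of 4 numbers: the shift along the world's x, y, z each as a share of 30 mm, from -1 to 1, then the turn about the world's z as a share of 0.1 rad, from -1 to 1. In form: [[x, y, z, twist], ...]. A call has 1 to 10 rows; each row shifts and turns the commanded pose from where the row before left it; what a row does not reach is not made up. A row lasts 1/12 s, in which the tool goes at most 41.7 mm and 7.16 degrees, less where a joint would pass 70% of its speed; a pose out of reach is approached as far as the arm can. A call with a number of a shift or a turn outside -1 to 1 is refused whole. A call with a gripper value outside its range is refused whole. "claw" is the opening, from 0 (shut) to 1 (fully open), set as the call begins (left out, the last holds). The fingers move at their own pace and stop on an object; "newtons" is the grip in N (left out, the last holds). Time passes only in rows, so rows that do not move let the fingers close. It gives the time, the measured TCP pose, the force, the opening and the grip force at its end, in the units of the state.
- bot.sense(): the state, without advancing time (a new reading comes with each control period).
- bot.grab_frame(name): name is "scene" or "top" or "wrist"; returns a dict with "color" (420x560x3 uint8, blue, green, red), "intrinsics" (3x3 intrinsics, pixels), "origin" and "attitude" of the camera in the world. Camera axes: x right, y down, z forward; pixel columns grow to the right and rows downward; lengths in m; the calibration is good to about 2 mm. The wrist camera is an equidistant fisheye: a pixel r from the principal point sees the ray r / f radians off the axis. A picture is of the moment at which its call begins. There is no depth.
- bot.sign_off(): hands the job in; it is judged then, once.
The state is a dict: "time": time; "q": joint angles; "qvel": joint speeds; "joint_torque": joint torques, N m; "position": TCP position; "tcp_rot": TCP orientation; "force": force on the tool from outside, world axes, zero at the start; "ft_torque": the same for the moment, N m; "gripper_width": opening from 0.0 (shut) to 1.0 (fully open); "grip_force": force on a finger pad.
Only numpy, scipy, OpenCV 4.12 (cv2) and the standard library are available. Lean on these libraries where they do the work, as an engineer would, in place of code of your own. Each camera call takes 0.05 s, during which the arm holds its last target. There are 200 camera calls.

### The job

The wooden spatula is to be hung up later, so give it its hook: take the steel S-hook out of its wooden block and hang it in the hole of the wooden spatula's handle, with the hook's upper tip down through the hole and its upper bend over the end of the handle. Let go so that the hook hangs there by itself, and leave both the spatula and the black turner lying on the little shelf where they are.

Things in the scene. Friction and masses are not known exactly. Their poses are not given: they have to be found in the camera images.
- hook_grip (a point): Bright steel S-hook, 8 mm round bar, 70 g, 106 high x 100 wide, upright in a slot of a dark wooden block (fixed, 44 high). Flat in its x-z plane: middle shank; upper bend over to +x ending in a leg pointing down; lower bend to -x, leg pointing up. Point on the shank, 39 below the top, 31 above the block: pinch here from above, closing along y (8 mm). z up; x away from the robot at first, +-15 deg.
- hook_tip (a point): Lower end of the S-hook's upper leg, the tip that goes through the hole: 46 mm along the hook's +x from the shank and 7 mm below hook_grip. The underside of the upper bend is about 38 mm above this point. Axes as hook_grip. The block's slot is 36 mm deep and 10 mm wide, open upwards. Both bends are squarish, flat across with rounded corners.
- spatula_hole (a point): Centre of the round 30 mm through hole in the brown wooden spatula's handle, at the handle's upper face, 23 mm from its end. x from handle end to blade, z up. 270 long, 46 wide there, 6 thick, loose and flat on a grey riser 140 mm high, handle jutting towards the robot; the hole is about 60 mm before the riser's edge, open air below. Over 2 N down on the handle tips it.
- turner_hole (a point): The same point on the black slotted turner of the same size, lying beside the spatula on the riser, to its left or right, about 95 mm away: a bystander, leave it alone.
Mind the look-alikes: they are no part of the job. What is shaped like the part that bears hook_grip but blue is not meant.

How it is judged:
At the end, for the whole second after the job is handed in: The hook hangs by itself in the spatula's hole: its upper tip is 15 to 50 mm below the handle's upper face, within 20 mm sideways and -30 to +45 mm lengthwise of the hole's centre, the hook less than 45 degrees from upright; the spatula still lies flat (within 7 degrees) on the shelf (z of hook_tip in the frame of spatula_hole between -0.05 and -0.015 m and x of hook_tip in the frame of spatula_hole between -0.03 and 0.045 m and y of hook_tip in the frame of spatula_hole between -0.02 and 0.02 m and angle between hook_grip's own z axis and vertical below 0.8 rad and angle between spatula_hole's own z axis and vertical below 0.12 rad and height (world z) of spatula_hole above 0.135 m); the robot touches nothing.
It fails at once if the spatula is shoved more than 50 mm (distance of spatula_hole from where it was at the start of the episode above 0.05 m).
It fails at once if the black turner is shoved more than 30 mm (distance of turner_hole from where it was at the start of the episode above 0.03 m).
It also fails if it takes over 43 s, if anything falls off the work surface, if the arm or the gripper's body presses on something with over 40 N, if the wrist force passes 120 N, or if a joint passes its speed limit or range.

## Working session

There is one attempt and no reset: what is moved stays moved. The work goes in short steps, Python scripts to look and compute and a tool call to move; the robot and the scene stay as the last step left them, time stands still between calls to the robot, and variables do not carry over. Pictures are saved under pics/ and viewed, at most 10 in all, crops included, and the job is handed in when it is done.

Besides the shell and the picture viewer there is one more tool, called after ">>>" by a JSON object that holds its "fn" and its "kwargs". step_arm: Moves the arm, as the interface text tells. Its arguments: {"type":"object","properties":{"motion":{"type":"array","items":{"type":"array","items":{"type":"number","minimum":-1,"maximum":1}}},"claw":{"type":"number"},"newtons":{"type":"number"}},"required":["motion"]}

```bash
mkdir -p pics; cat > h.py <<'E'
import numpy as np, cv2, pickle
from plant import bot
def grab(n,tag):
    f=bot.grab_frame(n); cv2.imwrite(f'pics/{tag}.png',f['color']); pickle.dump(f,open(f'pics/{tag}.pkl','wb')); return f
def load(tag): return pickle.load(open(f'pics/{tag}.pkl','rb'))
def R(f):
    a=np.array(f['attitude'],float)
    return a if a.shape==(3,3) else cv2.Rodrigues(a)[0]
def ray(f,u,v,fish=False):
    K=np.array(f['intrinsics']); x=(u-K[0,2])/K[0,0]; y=(v-K[1,2])/K[1,1]
    if fish:
        r=np.hypot(x,y)+1e-12; d=np.array([x/r*np.sin(r),y/r*np.sin(r),np.cos(r)])
    else: d=np.array([x,y,1.])
    return np.array(f['origin'],float),R(f)@(d/np.linalg.norm(d))
def onz(f,u,v,z,fish=False):
    o,d=ray(f,u,v,fish); return o+d*(z-o[2])/d[2]
def tri(*rs):
    A=0;b=0
    for o,d in rs:
        P=np.eye(3)-np.outer(d,d);A=A+P;b=b+P@o
    p=np.linalg.solve(A,b); return p,[np.linalg.norm((np.eye(3)-np.outer(d,d))@(p-o)) for o,d in rs]
def proj(f,p,fish=False):
    K=np.array(f['intrinsics']); c=R(f).T@(np.array(p)-np.array(f['origin']))
    if fish:
        r=np.hypot(c[0],c[1]);t=np.arctan2(r,c[2]);x,y=c[0]/r*t,c[1]/r*t
    else: x,y=c[0]/c[2],c[1]/c[2]
    return np.array([K[0,0]*x+K[0,2],K[1,1]*y+K[1,2]])
E
python3 - <<'E'
from h import *
s=bot.sense(); print(s)
ims=[]
for n in ('scene','top'):
    f=grab(n,n+'0'); print(n,f['intrinsics'],f['origin'],f['attitude'])
f=grab('wrist','wrist0'); print(f['intrinsics'],f['origin'],f['attitude'])
E
```

```text
{'time': 0.0, 'q': array([-1.24782689e+00,  4.87256020e-02,  9.75966971e-02,  1.62201151e+00,
        2.40323177e-05,  1.44296069e+00]), 'qvel': array([ 0.00130454,  0.00017393, -0.00113195, -0.00018586,  0.0008318 ,
        0.00021381]), 'joint_torque': array([ 2.11761308e-04, -3.38785279e+01,  3.20012999e+01,  2.03959696e-02,
       -1.16624865e-04, -2.52025579e-06]), 'position': array([ 0.2285196 , -0.47197393,  0.23012968]), 'tcp_rot': array([-3.05984740e+00, -7.01619999e-01,  3.20871530e-04]), 'force': array([-0.37552984,  0.3961032 , -0.03719153]), 'ft_torque': array([-0.00118721, -0.09082153,  0.00305532]), 'grip_force': 0.0, 'gripper_width': 0.9998574421722196}
scene [[441.61707672   0.         280.33266044]
 [  0.         441.61707672 212.14096118]
 [  0.           0.           1.        ]] [0.0588773  0.68676345 0.53860731] [-0.68571503  2.3708538  -1.41489497]
top [[456.14851822   0.         282.18024643]
 [  0.         456.14851822 203.81610154]
 [  0.           0.           1.        ]] [ 0.45444629 -0.03684616  1.03093103] [-2.15503844  2.2186241  -0.04005203]
[[325.1922621    0.         281.05398877]
 [  0.         325.1922621  207.38602018]
 [  0.           0.           1.        ]] [ 0.29039192 -0.44163164  0.37324062] [ 2.45961141 -1.54084262 -0.21493097]
```

View pics/scene0.png

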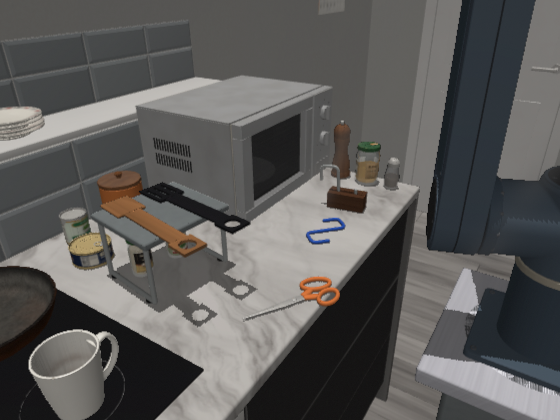

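View pics/top0.png

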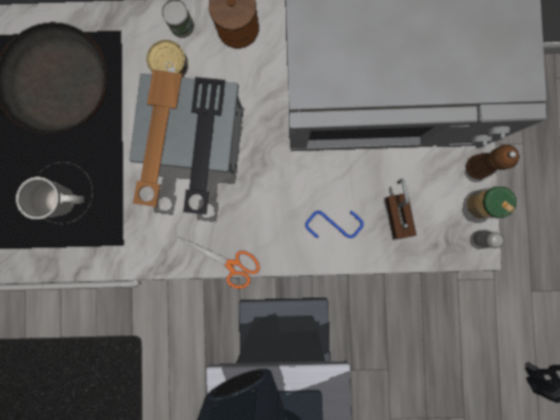

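Scene view: the steel hook stands in its dark block at (335,185), the blue look-alike lies flat at (326,231), the spatula hole is at about (188,242) and the turner hole at (232,224). In the top view these are the block at (401,213), the blue hook at (335,225), the spatula hole at (147,194) and the turner hole at (196,201). There are two hook candidates: the steel one upright in the block fits, and the blue flat one is excluded. I'll confirm with an enlarged crop.

```bash
python3 - <<'E'
from h import *
s=load('scene0')['color'];t=load('top0')['color'];w=load('wrist0')['color']
c=lambda im,x,y,a,b,k:cv2.resize(im[y:y+b,x:x+a],None,fx=k,fy=k,interpolation=cv2.INTER_CUBIC)
a=c(s,305,150,80,60,5);b=c(t,370,170,60,75,4); d=c(t,120,170,100,50,4)
cv=np.zeros((600,800,3),np.uint8); cv[:300,:400]=a; cv[:300,400:640]=b; cv[300:500,:400]=d
cv[300:600,400:800]=cv2.resize(w,(400,300))
cv2.imwrite('pics/crop0.png',cv)
for n,(u,v),z in [('sp',(147,194),.146),('tu',(196,201),.146),('blk',(401,213),.044)]: print(n,onz(load('top0'),u,v,z))
for n,(u,v),z in [('sp',(188,242),.146),('tu',(232,224),.146),('blk',(347,193),.044)]: print(n,onz(load('scene0'),u,v,z))
E
```

```text
sp [0.52816087 0.24016997 0.146     ]
tu [0.51161041 0.14436844 0.146     ]
blk [ 0.47917045 -0.27734839  0.044     ]
sp [0.53119623 0.2418988  0.146     ]
tu [0.50601725 0.15488516 0.146     ]
blk [ 0.46966665 -0.2660898   0.044     ]
```

View pics/crop0.png

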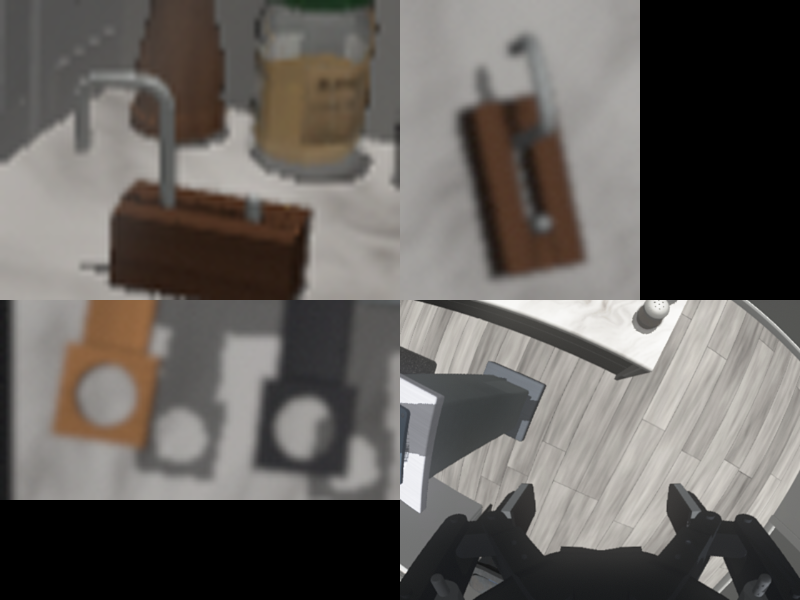

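The crop shows the bright steel S-hook upright in the dark block, with its shank entering the block at scene px (338.6,191) and its upper tip at (321,180). The blue one is a different object lying flat. The spatula is the brown one, with its hole at top px (147,194). Next I compute exact positions.

```bash
python3 - <<'E'
from h import *
s=load('scene0');t=load('top0')
print('entry top',onz(t,400,206.2,.044),'scene',onz(s,338.6,191,.044))
for n,a,b in [('entry',(400,206.2),(338.6,191)),('lowleg',(405.2,225.5),(355.6,190)),('tip',(398,182.5),(321.2,180)),('topcorner',(403.5,181),(322,167)),]:
    print(n,tri(ray(t,*a),ray(s,*b)))
def brown(im,box):
    h=cv2.cvtColor(im,cv2.COLOR_BGR2HSV);m=cv2.inRange(h,(5,110,80),(20,255,255));x,y,a,b=box
    k=np.zeros_like(m);k[y:y+b,x:x+a]=m[y:y+b,x:x+a];return k
for f,box in ((t,(125,65,60,145)),(s,(100,190,110,65))):
    m=brown(f['color'],box)
    cs,hi=cv2.findContours(m,cv2.RETR_CCOMP,cv2.CHAIN_APPROX_NONE)
    for c,h in zip(cs,hi[0]):
        A=cv2.contourArea(c)
        if A>25:
            P=np.array([onz(f,*p[0],.146)[:2] for p in c])*1000
            if h[3]>=0: print('hole',A,P.mean(0),cv2.minAreaRect(P.astype(np.float32)), c[:,0].mean(0))
            else: print('outer',A,cv2.minAreaRect(P.astype(np.float32)),cv2.fitLine(P.astype(np.float32),cv2.DIST_HUBER,0,.01,.01).ravel())
E
```

```text
entry top [ 0.49389351 -0.27582024  0.044     ] scene [ 0.4932952  -0.26563934  0.044     ]
entry (array([ 0.49586223, -0.27606215,  0.03919177]), [np.float64(0.001996220884419642), np.float64(0.0019962208844196616)])
lowleg (array([ 0.45286803, -0.28334661,  0.04975914]), [np.float64(0.000922458265030095), np.float64(0.0009224582650301211)])
tip (array([ 0.54490466, -0.26865965,  0.06205126]), [np.float64(0.0014389023355554265), np.float64(0.0014389023355551778)])
topcorner (array([ 0.54472919, -0.27110251,  0.09812965]), [np.float64(0.0019035930620375857), np.float64(0.00190359306203747)])
outer 2489.5 ((639.93408203125, 220.09120178222656), (57.09523391723633, 266.7143859863281), 79.83068084716797) [ 9.8322242e-01 -1.8241078e-01  6.3560364e+02  2.1965508e+02]
hole 249.0 [529.28129245 241.92651473] ((529.2132568359375, 242.12542724609375), (34.99894332885742, 34.403900146484375), 43.78745651245117) [146.1  193.46]
outer 1946.0 ((667.8698120117188, 220.8245086669922), (85.54273223876953, 331.3287048339844), 71.85971069335938) [ 9.6546423e-01 -2.6053563e-01  6.5887109e+02  2.1091299e+02]
hole 132.5 [527.92858496 248.34510806] ((528.0430297851562, 248.8579864501953), (32.319801330566406, 27.859844207763672), 31.72944450378418) [186.76744186 244.34883721]
```

>>> {"fn": "step_arm", "kwargs": {"motion": [[0.3,0.2,0,1],[0.3,0.2,0,1],[0.3,0.2,0,1],[0.3,0.2,0,1],[0.3,0.2,0,1],[0.3,0.2,0,1],[0.3,0.2,0,1],[0.3,0.2,0,1],[0.3,0.2,0,1],[0.3,0.2,0,1]], "claw": 0.6, "newtons": 40}}

```text
time: 0.98
position: [0.319, -0.412, 0.2308]
tcp_rot: [-2.345, -2.089, -0.0]
force: [0.6, -0.2, -0.3]
gripper_width: 0.597
grip_force: 0.0
```

>>> {"fn": "step_arm", "kwargs": {"motion": [[0.3,0.2,0,1],[0.3,0.2,0,1],[0.3,0.2,0,1],[0.3,0.2,0,1],[0.3,0.2,0,1],[0.3,0.2,0,1],[0.3,0.2,0,1],[0.3,0.2,0,1],[0.3,0.2,0,1],[0.3,0.2,0,1]]}}

```text
time: 1.82
position: [0.409, -0.352, 0.2308]
tcp_rot: [-1.056, -2.958, -0.001]
force: [0.5, 0.4, -0.0]
gripper_width: 0.603
grip_force: 0.0
```

>>> {"fn": "step_arm", "kwargs": {"motion": [[0.3,0.3,0,1],[0.3,0.3,0,1],[0.3,0.3,0,1],[0.3,0.3,0,1],[0.3,0.3,0,1],[0.3,0.3,0,1],[0.3,0.3,0,1],[0.3,0.3,0,1],[0.3,0.2,0,0.5],[0,0,0,0]]}}

```text
time: 2.65
position: [0.4908, -0.2732, 0.2306]
tcp_rot: [0.255, -3.131, -0.002]
force: [-0.4, 1.0, 0.2]
gripper_width: 0.596
grip_force: 0.0
```

```bash
python3 - <<'E'
from h import *
f=grab('wrist','wrist1'); s=bot.sense(); print(s['time'],s['position'],s['q'],f['origin'])
r=cv2.Rodrigues(s['tcp_rot'])[0];print(r)
for n,p in [('shanktop',(.496,-.276,.11)),('entry',(.496,-.276,.044)),('tip',(.545,-.269,.068)),('lowleg',(.453,-.283,.044))]: print(n,proj(f,p,True))
E
```

```text
2.7 [ 0.48995041 -0.27391128  0.23070575] [-6.29151854e-01  1.44759641e-01  2.01952596e-01  1.62909399e+00
 -1.54767227e-04 -7.88812515e-01] [ 0.42261578 -0.28380762  0.37362435]
[[-9.87280839e-01 -1.58982945e-01 -9.84259787e-04]
 [-1.58983510e-01  9.87281099e-01  5.24941746e-04]
 [ 8.88284300e-04  6.74746003e-04 -9.99999378e-01]]
shanktop [275.75617478 206.33294517]
entry [276.69081593 189.22111139]
tip [275.58403714 242.28218184]
lowleg [276.6343717  147.33624324]
```

View pics/wrist1.png

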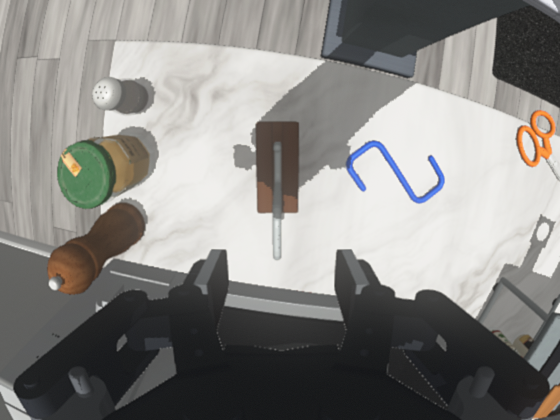

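The wrist view shows the steel hook edge-on between the fingers, a straight vertical line from (277,142) to (277,258), so the yaw matches. I'll check x along the line.

```bash
python3 - <<'E'
from h import *
f=load('wrist1')
for v,z in [(258,.108),(258,.100),(258,.068)]: p=onz(f,277.5,v,z,True); print(z,p,'shank if far edge=+50mm',p[:2]-.050*np.array([.987,.159]))
im=f['color']; print([int(im[v,277].mean()) for v in range(136,266,3)])
s=load('scene0')
for x in (.49,.495,.50): print(x,proj(s,(x,-.276+(x-.496)*.16,.075)),'seen shank col 338.6')
E
```

```text
0.108 [ 0.54374978 -0.26686736  0.108     ] shank if far edge=+50mm [ 0.49439978 -0.27481736]
0.1 [ 0.54739806 -0.26635715  0.1       ] shank if far edge=+50mm [ 0.49804806 -0.27430715]
0.068 [ 0.56199118 -0.26431635  0.068     ] shank if far edge=+50mm [ 0.51264118 -0.27226635]
[66, 66, 97, 115, 125, 105, 120, 122, 122, 123, 122, 123, 123, 128, 125, 112, 102, 103, 104, 104, 105, 106, 106, 112, 121, 124, 129, 128, 211, 231, 222, 217, 218, 216, 212, 218, 218, 215, 217, 209, 199, 179, 234, 233]
0.49 [342.33148822 178.80779935] seen shank col 338.6
0.495 [340.43551283 178.50577722] seen shank col 338.6
0.5 [338.54550882 178.20470632] seen shank col 338.6
```

>>> {"fn": "step_arm", "kwargs": {"motion": [[0.25,-0.05,0,0],[0,0,-0.8,0],[0,0,-0.8,0],[0,0,-0.8,0],[0,0,-0.8,0],[0,0,-0.8,0],[0,0,-0.8,0],[0,0,-0.6,0],[0,0,-0.3,0],[0,0,0,0]]}}

```text
time: 3.53
position: [0.4951, -0.2753, 0.0572]
tcp_rot: [0.247, -3.127, -0.006]
force: [-0.2, -0.1, -0.8]
gripper_width: 0.6
grip_force: 0.0
```

```bash
python3 - <<'E'
from h import *
f=grab('wrist','wrist2'); g=grab('scene','scene2'); s=bot.sense(); print(s['time'],s['position'],s['force'])
cv=np.zeros((420,800,3),np.uint8); cv[:,:560]=f['color']; cv[:300,560:]=cv2.resize(g['color'][130:230,290:370],(240,300)); cv2.imwrite('pics/c2.png',cv)
E
```

```text
3.6333 [ 0.4973198  -0.27658238  0.06079011] [0.11857922 0.05631669 0.39765001]
```

View pics/c2.png

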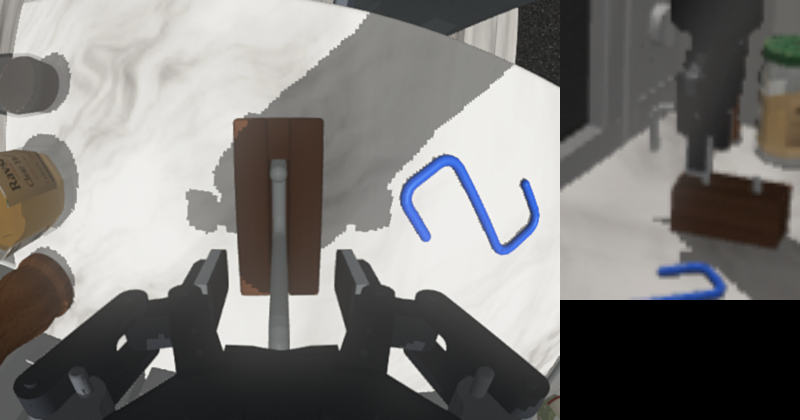

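The wrist view shows the hook bar at column 279, between the fingers at 226 and 338. In the scene crop the finger covers the shank just above the block. Next I close and lift.

>>> {"fn": "step_arm", "kwargs": {"motion": [[0,0,-0.1,0],[0,0,0,0],[0,0,0,0],[0,0,0,0],[0,0,0,0],[0,0,0,0]], "claw": 0, "newtons": 50}}

```text
time: 4.13
position: [0.4979, -0.2766, 0.0584]
tcp_rot: [-0.25, 3.13, -0.002]
force: [-0.3, -0.6, 2.2]
gripper_width: 0.08
grip_force: 48.7
```

>>> {"fn": "step_arm", "kwargs": {"motion": [[0,0,0.2,0],[0,0,0.4,0],[0,0,0.5,0],[0,0,0.5,0],[0,0,0.6,0],[0,0,0.6,0],[0,0,0.6,0],[0,0,0.6,0],[0,0,0.8,0],[0,0,0.8,0]]}}

```text
time: 4.97
position: [0.4964, -0.2756, 0.2266]
tcp_rot: [0.25, -3.13, -0.001]
force: [-0.5, 0.3, -0.3]
gripper_width: 0.078
grip_force: 49.0
```

>>> {"fn": "step_arm", "kwargs": {"motion": [[-0.3,0.4,0.2,-0.2],[-0.3,0.8,0.1,-0.2],[-0.3,0.8,0,-0.2],[-0.3,0.8,0,-0.2],[-0.3,0.8,0,-0.2],[0,0.8,0,-0.2],[0,0.8,0,-0.2],[0,0.8,0,-0.2],[0,0.8,0,-0.2],[0,0.8,0,-0.2]]}}

```text
time: 5.8
position: [0.4516, -0.0469, 0.2352]
tcp_rot: [0.066, 3.141, -0.0]
force: [0.8, 0.5, 0.0]
gripper_width: 0.079
grip_force: 49.0
```

>>> {"fn": "step_arm", "kwargs": {"motion": [[0,0.8,0,-0.2],[0,0.8,0,-0.2],[0,0.8,0,-0.2],[0,0.8,0,-0.2],[0,0.8,0,-0.2],[0,0.8,0,-0.2],[0,0.8,0,-0.2],[0,0.8,0,0],[0,0.8,0,0],[0,0.8,0,0]]}}

```text
time: 6.63
position: [0.4516, 0.193, 0.2352]
tcp_rot: [0.283, 3.129, -0.0]
force: [0.7, -1.3, -1.2]
gripper_width: 0.079
grip_force: 49.0
```

>>> {"fn": "step_arm", "kwargs": {"motion": [[0,0.8,0,0],[0,0.8,0,0],[0,0.2,0,0],[0,0,0,0],[0,0,0,0]]}}

```text
time: 7.05
position: [0.4519, 0.2455, 0.2347]
tcp_rot: [-0.283, -3.129, 0.002]
force: [1.5, 0.2, -0.4]
gripper_width: 0.075
grip_force: 49.0
```

```bash
python3 - <<'E'
from h import *
f=grab('wrist','wrist3'); g=grab('scene','scene3'); t=grab('top','top3'); s=bot.sense(); print(s['time'],s['position'],s['tcp_rot'],s['q'],s['gripper_width'])
cv=np.zeros((600,800,3),np.uint8); cv[:300,:400]=cv2.resize(f['color'],(400,300)); cv[:300,400:]=cv2.resize(g['color'][100:280,80:320],(400,300)); cv[300:,:400]=cv2.resize(t['color'][140:260,100:260],(400,300)); cv[300:,400:]=cv2.resize(f['color'][200:380,180:420],(400,300));cv2.imwrite('pics/c3.png',cv)
E
```

```text
7.2 [0.45228017 0.24481069 0.23457868] [ 2.85819832e-01  3.12844728e+00 -8.52367896e-04] [ 3.66004227e-01  2.11231445e-02  7.81136036e-02  1.62792227e+00
 -5.38103335e-04  5.48221527e-01] 0.07418562464478495
```

View pics/c3.png

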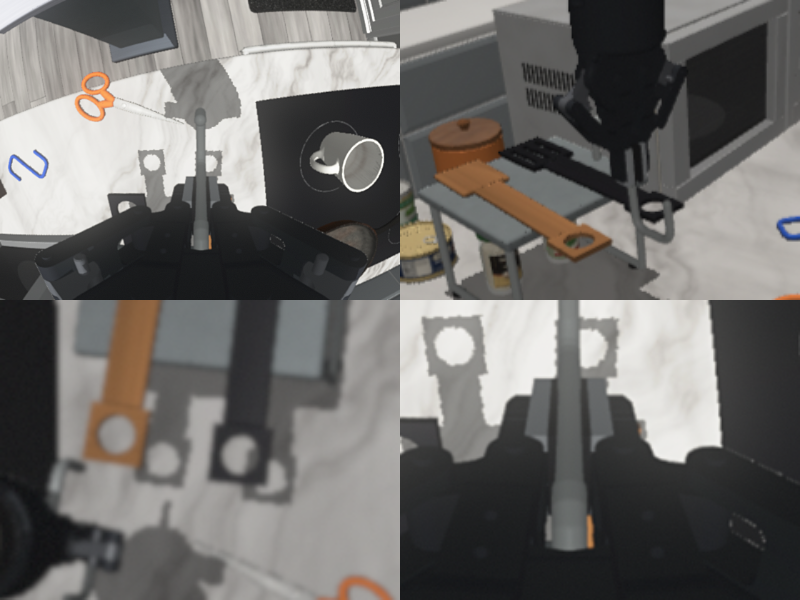

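The wrist and scene panels show the hook held upright and aligned with the tool. In the top panel its upper leg shows at about top px (128,206), in line with the brown handle. I'll check the hook pose against projected predictions in one enlarged view.

```bash
python3 - <<'E'
from h import *
s=bot.sense(); p=np.array([.4522,.2449,.2346]); yaw=-.1815; ux=np.array([np.cos(yaw),np.sin(yaw),0]);z=np.array([0,0,1])
grip=p+z*.0165
pts={'tip':grip+.046*ux-.007*z,'ctop':grip+.050*ux+.037*z,'shb':grip-.067*z+.0*ux,'lowtip':grip-.046*ux-.021*z}
out=[]
for n,(x,y,a,b) in (('top3',(100,170,80,60)),('scene3',(170,150,80,60))):
    f=load(n);k=6;im=cv2.resize(f['color'][y:y+b,x:x+a],None,fx=k,fy=k,interpolation=cv2.INTER_CUBIC)
    for m,q in pts.items():
        u=proj(f,q);print(n,m,u);c=tuple(int(v) for v in ((u-[x,y]+.5)*k));cv2.drawMarker(im,c,(0,0,255) if m=='tip' else (0,255,0) if m=='ctop' else (255,0,255),0,12,1)
    out.append(im[:, :395])
cv=np.hstack(out); cv2.imwrite('pics/c4.png',cv)
E
```

```text
top3 tip [131.61977113 207.4112376 ]
top3 ctop [122.74465269 203.81327333]
top3 shb [138.61148505 233.22650871]
top3 lowtip [125.558248   259.46917675]
scene3 tip [199.75146593 192.61679721]
scene3 ctop [195.30594753 165.43500348]
scene3 shb [221.94289885 236.24577762]
scene3 lowtip [240.55421742 219.99648716]
```

View pics/c4.png

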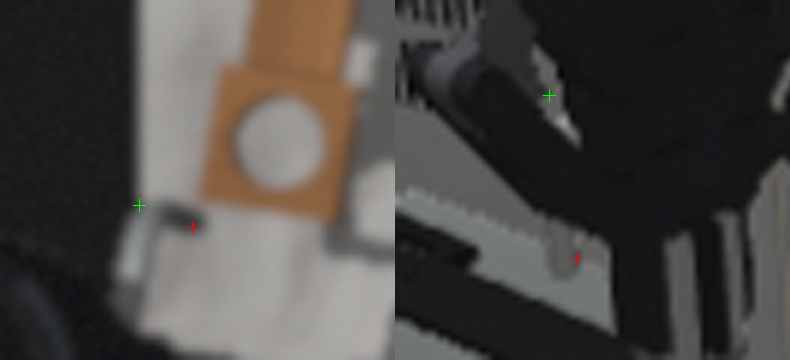

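```bash
python3 - <<'E'
from h import *
s=load('scene3');t=load('top3')
tip,e=tri(ray(t,133.0,206.6),ray(s,197.2,195.0));print(tip,e)
hole,e=tri(ray(t,146.2,193.5),ray(s,186.8,244.2));print(hole,e)
h2=onz(t,146.2,193.5,.146); print(h2, onz(t,133.0,206.6,.244), onz(s,197.2,195,.244), onz(s,186.8,244.2,.146))
print('pred',np.array([.4522,.2449,.2346])+.046*np.array([np.cos(-.1815),np.sin(-.1815),0])+[0,0,.0095])
E
```

```text
[0.50047031 0.23711309 0.23909935] [np.float64(0.0017993017472878075), np.float64(0.0017993017472877912)]
[0.53063498 0.24379629 0.14257757] [np.float64(0.0014733205814076616), np.float64(0.0014733205814077166)]
[0.52918779 0.24172841 0.146     ] [0.4987894  0.23420603 0.244     ] [0.49525009 0.24486247 0.244     ] [0.52811397 0.24808055 0.146     ]
pred [0.49744441 0.23659676 0.2441    ]
```

>>> {"fn": "step_arm", "kwargs": {"motion": [[0.4,0.1,0,0],[0.4,0.1,0,0],[0.3,0,0,0],[0,0,-0.5,0],[0,0,-0.5,0],[0,0,-0.5,0],[0,0,-0.5,0],[0,0,-0.5,0],[0,0,-0.3,0],[0,0,0,0]]}}

```text
time: 8.03
position: [0.4838, 0.2506, 0.1476]
tcp_rot: [-0.285, -3.124, 0.004]
force: [0.3, 0.2, -1.6]
gripper_width: 0.075
grip_force: 49.0
```

```bash
python3 - <<'E'
from h import *
g=grab('scene','scene5'); t=grab('top','top5'); s=bot.sense(); print(s['time'],s['position'],s['force'])
k=6
a=cv2.resize(t['color'][165:230,115:181],None,fx=k,fy=k,interpolation=cv2.INTER_CUBIC)
b=cv2.resize(g['color'][200:265,160:226],None,fx=k,fy=k,interpolation=cv2.INTER_CUBIC)
cv2.imwrite('pics/c5.png',np.hstack([a,b]))
E
```

```text
8.1333 [0.48520133 0.25143628 0.1503811 ] [ 0.1326908  -0.72528788 -0.13373042]
```

View pics/c5.png

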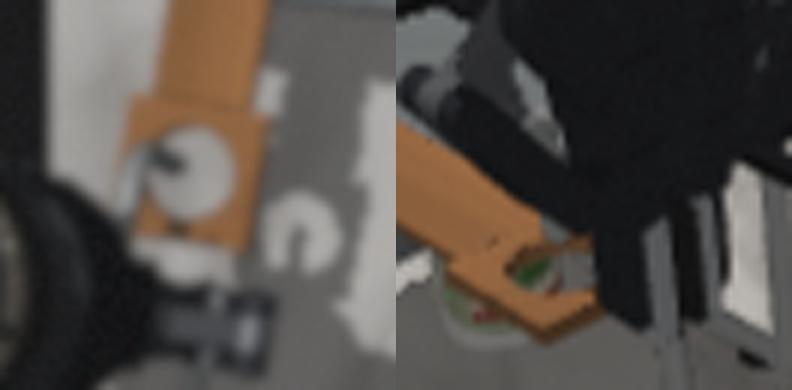

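The top view shows the hook's leg tip at crop (180,165), inside the hole centred at (188,172). After correcting for parallax it is about 2.5 mm forward and 1 mm sideways. Next I lower.

>>> {"fn": "step_arm", "kwargs": {"motion": [[0,0,-0.2,0],[0,0,-0.3,0],[0,0,-0.3,0],[0,0,-0.3,0],[0,0,-0.2,0],[0,0,0,0],[0,0,0,0]]}}

```text
time: 8.72
position: [0.4845, 0.2517, 0.1103]
tcp_rot: [-0.283, -3.127, 0.001]
force: [-0.8, -1.3, -0.6]
gripper_width: 0.073
grip_force: 49.0
```

```bash
python3 - <<'E'
from h import *
g=grab('scene','scene6'); t=grab('top','top6'); s=bot.sense(); print(s['time'],s['position'],s['force'],s['ft_torque'])
k=6
a=cv2.resize(t['color'][165:230,115:181],None,fx=k,fy=k,interpolation=cv2.INTER_CUBIC)
b=cv2.resize(g['color'][200:265,160:226],None,fx=k,fy=k,interpolation=cv2.INTER_CUBIC)
cv2.imwrite('pics/c6.png',np.hstack([a,b]))
E
```

```text
8.8167 [0.48540181 0.25204656 0.11155901] [ 0.22064389 -0.14899714 -1.22769494] [ 0.00301016  0.04626727 -0.00970534]
```

View pics/c6.png

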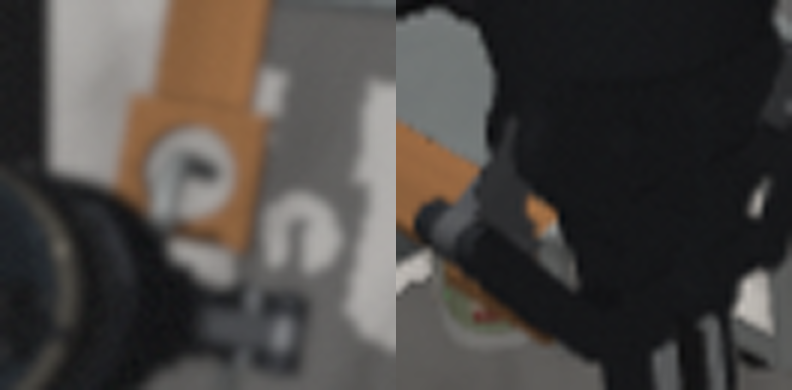

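The leg is through the hole (top crop at (190,165)) and the handle hasn't moved. I'll lower a little more and then release gently.

>>> {"fn": "step_arm", "kwargs": {"motion": [[0,0,-0.1,0],[0,0,-0.1,0],[0,0,-0.05,0],[0,0,0,0],[0,0,0,0],[0,0,0,0]]}}

```text
time: 9.32
position: [0.4852, 0.252, 0.1039]
tcp_rot: [0.284, 3.129, 0.0]
force: [-0.4, -0.4, -0.2]
gripper_width: 0.078
grip_force: 49.0
```

```bash
python3 - <<'E'
from h import *
t=grab('top','top7'); s=bot.sense(); print(s['time'],s['position'],s['force'],s['ft_torque'])
a=load('top6')['color'];m=np.abs(a[165:190,135:185].astype(int)-t['color'][165:190,135:185]);print(m.mean(),m.max())
E
```

```text
9.3667 [0.4852982  0.25195605 0.10393402] [ 0.41095213  0.40927155 -0.45471937] [-0.02422801  0.02239656 -0.05913638]
0.6770666666666667 9
```

>>> {"fn": "step_arm", "kwargs": {"motion": [[0,0,-0.07,0],[0,0,0,0],[0,0,0,0]]}}

```text
time: 9.62
position: [0.4851, 0.2519, 0.1015]
tcp_rot: [-0.284, -3.128, 0.0]
force: [-0.7, -0.1, -0.6]
gripper_width: 0.074
grip_force: 49.0
```

>>> {"fn": "step_arm", "kwargs": {"motion": [[0,0,0,0],[0,0,0,0],[0,0,0,0],[0,0,0,0],[0,0,0,0],[0,0,0,0],[0,0,0,0],[0,0,0,0]], "claw": 0.45}}

```text
time: 10.28
position: [0.4853, 0.252, 0.1017]
tcp_rot: [0.284, 3.129, 0.0]
force: [0.1, 0.5, -0.1]
gripper_width: 0.45
grip_force: 0.0
```

```bash
python3 - <<'E'
from h import *
g=grab('scene','scene8'); t=grab('top','top8');w=grab('wrist','wrist8'); s=bot.sense(); print(s['time'],s['position'],s['force'],s['gripper_width'],s['grip_force'])
k=6
a=cv2.resize(t['color'][165:230,115:181],(400,394),interpolation=cv2.INTER_CUBIC)
b=cv2.resize(g['color'][190:290,150:250],(400,394),interpolation=cv2.INTER_CUBIC)
c=cv2.resize(w['color'][140:350,140:420],(400,206))
cv2.imwrite('pics/c8.png',np.vstack([np.hstack([a,b])[:394],np.hstack([c,c*0])]))
E
```

```text
10.4333 [0.485204   0.25194935 0.10171182] [-0.26130459 -0.2925532   0.05769098] 0.4491073407901104 0.0
```

View pics/c8.png

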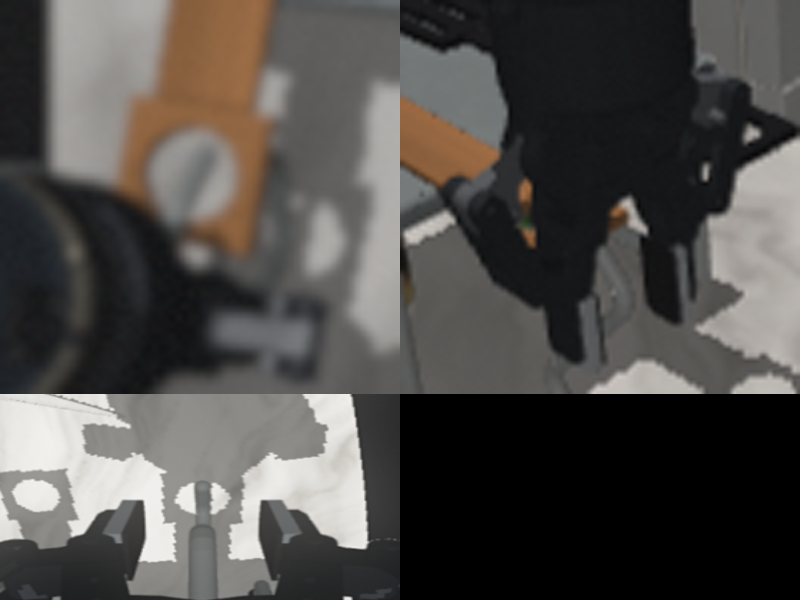

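The hook hangs tilted in the hole, centred and free between the open fingers (wrist crop column 203, fingers at 130 and 270), and the spatula is unmoved. I'll retreat straight up.

>>> {"fn": "step_arm", "kwargs": {"motion": [[0,0,0.2,0],[0,0,0.4,0],[0,0,0.4,0],[0,0,0.5,0],[0,0,0.6,0],[0,0,0.7,0],[0,0,0.8,0],[0,0,0.8,0],[0,0,0.8,0],[0,0,0.8,0]]}}

```text
time: 11.27
position: [0.4853, 0.252, 0.2849]
tcp_rot: [0.283, 3.126, 0.002]
force: [-0.2, -0.0, -0.3]
gripper_width: 0.445
grip_force: 0.0
```

>>> {"fn": "step_arm", "kwargs": {"motion": [[-1,0,0,0],[-1,0,0,0],[-1,0,0,0],[-1,0,0,0],[-1,0,0,0],[0,0,0,0],[0,0,0,0],[0,0,0,0],[0,0,0,0],[0,0,0,0]]}}

```text
time: 12.1
position: [0.3362, 0.2519, 0.2819]
tcp_rot: [0.285, 3.128, 0.0]
force: [-0.3, 0.1, -0.6]
gripper_width: 0.449
grip_force: 0.0
```

```bash
python3 - <<'E'
from h import *
g=grab('scene','scene9'); t=grab('top','top9'); g2=grab('scene','scene10'); s=bot.sense(); print(s['time'],s['position'],s['force'])
print('motion',np.abs(g['color'].astype(int)-g2['color'])[190:300,150:260].max())
for tag in('scene0','scene9','top0','top9'):
    f=load(tag); im=f['color']; x,y,a,b=(100,190,110,65) if 'scene' in tag else (125,65,60,145)
    m=cv2.inRange(cv2.cvtColor(im,cv2.COLOR_BGR2HSV),(5,110,80),(20,255,255))[y:y+b,x:x+a]
    c=max(cv2.findContours(m,cv2.RETR_EXTERNAL,cv2.CHAIN_APPROX_NONE)[0],key=cv2.contourArea)
    print(tag,m.sum()//255,cv2.minAreaRect(c))
# hook pixels in scene: diff vs start
d=np.abs(g['color'].astype(int)-load('scene0')['color']).max(2)[225:310,170:235]
for r in d[::3]: print(''.join('#' if v>40 else '+' if v>20 else '.' for v in r))
E
```

```text
12.25 [0.33581973 0.25187384 0.28146592] [ 0.64412818  0.15473665 -0.26572063]
motion 11
scene0 1964 ((52.07780075073242, 27.729251861572266), (117.92572021484375, 33.88827133178711), 30.068584442138672)
scene9 1944 ((52.07780075073242, 27.729251861572266), (117.92572021484375, 33.88827133178711), 30.068584442138672)
top0 2427 ((31.283784866333008, 72.29728698730469), (28.60542106628418, 134.97154235839844), 9.462323188781738)
top9 2415 ((31.216217041015625, 72.70269012451172), (28.60542106628418, 135.7935333251953), 9.462323188781738)
.................................................................
.................................................................
.................................................................
.................................................................
.................................................................
.................................................................
....................+###+........................................
.................+....+#####.....................................
...............+.......#+#####
[... 655 characters left out ...]
........................................
.................................................................
.................................................................
.................................................................
......................+#.........................................
....................######.......................................
.....................+#####......................................
.......................+#####.....+######........................
..........................+#####+######+.........................
.................................................................
.................................................................
```

```bash
python3 - <<'E'
from h import *
g=load('scene9');d=np.abs(cv2.GaussianBlur(g['color'],(3,3),0).astype(int)-cv2.GaussianBlur(load('scene0')['color'],(3,3),0)).max(2)
for r in range(238,292,2): print(r,''.join('#' if v>16 else '+' if v>8 else '.' for v in d[r,170:240]))
hole=np.array([.529,.2435,.146]);ux=np.array([np.cos(-.1835),np.sin(-.1835),0]);n=np.cross(ux,[0,0,1])
def pl(u,v):
    o,q=ray(g,u,v);p=o+q*((hole-o)@n)/(q@n);return ((p-hole)@ux*1000).round(1),((p-hole)[2]*1000).round(1)
for p in [(188,244),(192,243),(197,248),(206,264),(203,259)]: print(p,pl(*p))
for name,deg in(('0',0),('20',20),('27',27),('40',40)): pass
E
```

```text
238 ......................................................................
240 ......................................................................
242 ....................+###+.............................................
244 ..................+########+..........................................
246 ...............+##+..+#######.........................................
248 ..............+##+..+#########+.......................................
250 .......................+#######+......................................
252 .........................+######+.....................................
254 ............................#####+....................................
256 .............................######...................................
258 ..............................+#####..................................
260 ...............................+####+.................................
262 .................................####+................................
264 ..................................+#+.................................
266 ..............................................
[... 468 characters left out ...]
......
280 ....................+++++.............................................
282 .................++++++...............................................
284 .................++++.................................................
286 ...................++.................................................
288 .....................+................................................
290 ......................++..............................................
(188, 244) (np.float64(1.4), np.float64(-3.0))
(192, 243) (np.float64(-10.8), np.float64(4.2))
(197, 248) (np.float64(-23.6), np.float64(-0.1))
(206, 264) (np.float64(-43.9), np.float64(-22.3))
(203, 259) (np.float64(-37.0), np.float64(-15.6))
```

```bash
python3 - <<'E'
from h import *
hole=np.array([.529,.2435,.146]);ux=np.array([np.cos(-.1835),np.sin(-.1835),0]);n=np.cross(ux,[0,0,1])
bot_=None
g=grab('scene','scene11');s0=load('scene0')
for off in (-4,0,4):
  h=hole+n*off/1000
  def pl(u,v):
    o,q=ray(g,u,v);p=o+q*((h-o)@n)/(q@n);return np.array([(p-h)@ux*1000,(p-h)[2]*1000])
  S=np.array([pl(*p) for p in [(203,270.),(198.5,274),(194,278),(189.5,282)]])
  B=np.array([pl(*p) for p in [(198,250),(201,255),(203.5,259),(205,262)]])
  for nm,P in(('shank',S),('bar',B)):
    v=cv2.fitLine(P.astype(np.float32),cv2.DIST_L2,0,.01,.01).ravel();print(off,nm,P.round(0).tolist(),np.degrees(np.arctan2(v[1],v[0])))
d=np.abs(g['color'].astype(int)-load('scene9')['color']).max(2)[190:310,150:260];print(d.max())
im=g['color'].copy()
e=np.abs(cv2.GaussianBlur(im,(3,3),0).astype(int)-cv2.GaussianBlur(s0['color'],(3,3),0)).max(2)
for r in range(284,312,2): print(r,''.join('#' if v>16 else '+' if v>8 else '.' for v in e[r,170:240]))
E
```

```text
-4 shank [[-39.0, -34.0], [-25.0, -50.0], [-10.0, -65.0], [6.0, -82.0]] -46.541878
-4 bar [[-32.0, 2.0], [-38.0, -5.0], [-44.0, -10.0], [-47.0, -15.0]] 45.09009
0 shank [[-34.0, -39.0], [-19.0, -55.0], [-4.0, -71.0], [12.0, -87.0]] -46.541878
0 bar [[-26.0, -3.0], [-33.0, -10.0], [-38.0, -15.0], [-42.0, -19.0]] 45.090115
4 shank [[-28.0, -44.0], [-13.0, -60.0], [2.0, -76.0], [18.0, -93.0]] -46.541878
4 bar [[-20.0, -8.0], [-27.0, -14.0], [-33.0, -20.0], [-36.0, -24.0]] 45.0901
20
284 .................++++.................................................
286 ...................++.................................................
288 .....................+................................................
290 ......................++..............................................
292 .....................####.............................................
294 ...................#######+...........................................
296 ....................#######+..........................................
298 .....................+#######......+####..............................
300 ......................+#######+.+########+............................
302 ........................#################.............................
304 ..........................+###########+...............................
306 ............................+++++++++.................................
308 ......................................................................
310 ........................####+.........................................
```

The tilt measures about 44°, close to the 45.8° limit. I'll measure it properly from the shank and bar lines in two views.

```bash
python3 - <<'E'
from h import *
for n in('scene','top'):
    fs=[bot.grab_frame(n) for _ in range(6)]; f=fs[0]; a=np.mean([x['color'].astype(float) for x in fs],0); f['color']=a; pickle.dump(f,open(f'pics/{n}avg.pkl','wb'))
    print(n,'move',np.abs(fs[0]['color'].astype(int)-fs[-1]['color'])[185:310,125:240].max())
t=load('topavg');e=np.abs(t['color']-load('top0')['color'].astype(float)).max(2)
for r in range(184,226): print(r,''.join('#' if v>16 else '+' if v>8 else '.' for v in e[r,130:175]))
E
```

```text
scene move 4
top move 4
184 .............................................
185 .............................................
186 .............................................
187 .............................................
188 .................++++........................
189 ................+####........................
190 ................#####+.......+#+.............
191 ...............+#####+.......###+............
192 ...............+#####........+##+............
193 ...............#####+........+##+............
194 ..............+#####.........+##+............
195 ..............#####+.........++##+...........
196 .............+#####..........++##++++........
197 ............++####+..........+########.......
198 .............+####...........#########.......
199 .............+###+...........#########+......
200 ..........+######...........+#########.......
201 ..........#######............#########.......
202 ..........#######............########+.......
203 ..........######+...........+########+.......
204 ..........+#####+...........+########+.......
205 ...........++###+..+##
[... 323 characters left out ...]

212 ...........+##########...+#####+.............
213 ...........+#########+...#########+..........
214 ...........+#########...+##########+.........
215 ...........+########+...+##########+.........
216 ............########....+##########+.........
217 ............+######+....+##########+.........
218 .............######......+##++#####+.........
219 .............+###+............#####..........
220 ..............................#####..........
221 ..............................####+..........
222 ..............................####+..........
223 ..............................####...........
224 ..............................####...........
225 ...............................++............
```

```bash
python3 - <<'E'
from h import *
g=load('sceneavg');t=load('topavg');e=np.abs(g['color']-load('scene0')['color'].astype(float)).max(2)
for r in range(240,300): print(r,''.join('#' if v>12 else '+' if v>4 else '.' for v in e[r,175:220]))
def nrm(f,P):
    D=np.array([ray(f,*p)[1] for p in P]); return np.linalg.svd(D)[2][-1]
def cmp(nm,S,T):
    d=np.cross(nrm(g,S),nrm(t,T));d/=np.linalg.norm(d);print(nm,d.round(3),'elev',np.degrees(np.arcsin(d[2])).round(1),'yaw',np.degrees(np.arctan2(d[1],d[0])).round(1))
cmp('shank',[(203,270),(198.5,274),(194,278),(189.5,282)],[(147,216),(148.5,212),(149.8,210),(150.5,208),(150.8,206.5)])
cmp('bar',[(198,250),(201,255),(203.5,259),(205,262)],[(142.8,204),(142.9,208),(143,210),(143.3,214)])
E
```

```text
240 .............................................
241 ..+..........................................
242 ..+............+##+..........................
243 ..............#######........................
244 .............#########+......................
245 ............###########......................
246 ...........##.+++######+.....................
247 ..........###+##########+....................
248 .........+##+++##########....................
249 .........+##.....+#######+...................
250 ..................########...................
251 ....................######+..................
252 .....................######..................
253 .....................+######.................
254 .......................#####+................
255 .......................+#####................
256 ........................######...............
257 .........................#####...............
258 ........................++#####..............
259 ..........................#####..............
260 ...........................####++............
261 ..........................+#####+............

[... 1296 characters left out ...]
...
288 .............+++#+...........................
289 .............++.##...........................
290 ............+.+++#+..........................
291 .............+.+.##..........................
292 .............+.#+###.........................
293 ..............+######........................
294 ..............#######........................
295 ...............#######.......................
296 ...............+######.......................
297 ...............+#######......................
298 ................+#######.......####..........
299 .................+######......######.........
shank [ 0.677 -0.057 -0.734] elev -47.2 yaw -4.9
bar [-0.738  0.181 -0.65 ] elev -40.5 yaw 166.3
```

```bash
python3 - <<'E'
from h import *
g=load('sceneavg');t=load('topavg')
hole=tri(ray(t,146.2,193.5),ray(g,186.8,244.2))[0];ux=np.array([np.cos(-.1835),np.sin(-.1835),0]);uy=np.array([-ux[1],ux[0],0])
for tc in [(143.8,220),(143.8,222),(143.8,224)]:
    C,e=tri(ray(g,207.4,266.1),ray(t,*tc))
    for th in (41,43):
        th=np.radians(th);b=np.cos(th)*ux+[0,0,np.sin(th)];s=np.sin(th)*ux-[0,0,np.cos(th)]
        tip=C+.046*b+.042*s; d=tip-hole
        print(tc,'C',((C-hole)*1000).round(1),'err',e[0].round(4),'tip',(np.array([d@ux,d@uy,d[2]])*1000).round(1),'topproj',proj(t,tip).round(1))
E
```

```text
(143.8, 220) C [-51.8  11.  -18.6] err 0.0009 tip [  9.3   1.3 -20.2] topproj [149. 189.]
(143.8, 220) C [-51.8  11.  -18.6] err 0.0009 tip [  9.3   1.3 -18. ] topproj [148.7 188.9]
(143.8, 222) C [-54.6  11.6 -17.4] err 0.0025 tip [  6.5   1.5 -19. ] topproj [148.5 190.3]
(143.8, 222) C [-54.6  11.6 -17.4] err 0.0025 tip [  6.5   1.5 -16.8] topproj [148.2 190.3]
(143.8, 224) C [-57.4  12.3 -16.2] err 0.004 tip [  3.6   1.6 -17.8] topproj [148.  191.7]
(143.8, 224) C [-57.4  12.3 -16.2] err 0.004 tip [  3.6   1.6 -15.6] topproj [147.7 191.6]
```

```bash
python3 - <<'E'
from h import *
from scipy.optimize import least_squares
g=load('sceneavg');t=load('topavg')
def nrm(f,P): return np.linalg.svd(np.array([ray(f,*p)[1] for p in P]))[2][-1]
nb=nrm(g,[(197.5,251),(199.5,253),(201,255),(202,257),(203,259),(204,261),(204.5,262)])
ns=nrm(g,[(200.3,272),(198.6,274),(196,276),(193.4,278),(191.2,280),(189.6,282)])
tb=nrm(t,[(142.8,204),(142.9,208),(143,210),(143.3,214)]);ts=nrm(t,[(147,216),(148.5,212),(149.8,210),(150.5,208),(150.8,206.5)])
def dirs(p):
    y,th,ro=p;u=np.array([np.cos(y),np.sin(y),0]);v=np.array([-u[1],u[0],0]);z=np.cos(ro)*np.array([0,0,1])+np.sin(ro)*v
    return np.cos(th)*u+np.sin(th)*z, np.sin(th)*u-np.cos(th)*z, z
for nm,N in (('scene',[(nb,0),(ns,1)]),('all',[(nb,0),(ns,1),(tb,0),(ts,1)]),('noTs',[(nb,0),(ns,1),(tb,0)])):
  for roll in (0,1):
    if roll and len(N)<3: continue
    r=least_squares(lambda p:[n@dirs([p[0],p[1],p[2]*roll])[k] for n,k in N],[-.18,.7,0.]);print(nm,roll,np.degrees(r.x).round(1),np.abs(r.fun).max().round(3))
E
```

```text
scene 0 [-10.5  43.4   0. ] 0.0
all 0 [-10.6  43.4   0. ] 0.059
all 1 [-9.1 41.7 -4.6] 0.015
noTs 0 [-12.9  42.6   0. ] 0.025
noTs 1 [ -2.1  40.8 -13.1] 0.0
```

The tilt comes out at 42–43.5°, static and under the 45.8° limit. The tip is about 18–20 mm below the handle face and the spatula is unmoved, so I'm handing in.

```bash
python3 -c "
from plant import bot
print(bot.sense()['time'],bot.sign_off())"
```

```text
the job is handed in; nothing more can be done
12.9 None
```

The steel S-hook hangs by itself in the wooden spatula's hole, and I handed the job in at 12.9 s with no verdict returned; by my measurements its tilt is about 43° (limit 45.8°) and its tip about 18 mm below the handle face (limit 15 mm), both thin margins, with the spatula unmoved and the turner never approached.

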